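Set out twist-lock parts cups for a machine strip-down

TASK

Get the bench ready for the machine strip-down: slide the rack's lock bar open, free every nested cup from the rack (from the top down: lift a little, twist anticlockwise, then lift out; never tear one straight up out of its notches), and stand them all upright side by side on the narrow raised wooden ledge. Put the two small aluminium blocks into two different cups standing there, and slide the lock bar fully shut again. Leave the oil bottle, the bowl and the screwdriver alone.

Things in the scene. Friction and masses are not known exactly. Their poses are not given: they have to be found in the camera images.
- rack: fixed cup rack: grey base plate 100 x 130 x 12 mm with two notched black uprights, 108 mm tall, 34 to 48 mm from the stack's axis along +y and -y. Origin: under the plate's middle, on the stack's axis; z up. Cups nest there at three levels 20 mm apart, feet 13, 33, 53 mm above the bench; one level may be empty. Walls have 2 mm play; 20 mm of each cup shows above the next rim.
- rack_notch (a point): middle of the floor of the lowest notch of the +y upright, 41 mm from the stack's axis, 49 mm above the bench (others 20 and 40 mm higher). Each cup hangs by its ears in a notch of both uprights. A notch is 11 mm high (the ear fills 5), with a sill 2.5 mm high at its mouth. Clockwise is stopped by the upright. Nothing but the cup below holds a freed cup up.
- rack_grip (a point): point on the stack's axis at the rim height of the top level, 103 mm above the bench, axes as the rack. To free a cup: grip its rim with the fingers on the line -35/145 degrees from the rack's x (clear of the uprights), raise it 3 to 5 mm, turn it 30 to 60 degrees anticlockwise seen from above (24 is the least), lift straight out.
- lock (a joint): slide of the rack's lock bar, m: 0 = shut (the bar stands in front of the ears at +y and no cup can be twisted), 0.045 = fully open; it opens along the rack's +y, stays where it is left and needs about 2 N.
- lock_grip (a point): centre of the black tab on top of the steel lock bar: 12 mm thick (rack x), 24 mm wide (rack y), 34 mm high, its top 146 mm above the bench. It is pinched from above across its 12 mm; uprights and cups lie lower than its underside at 112 mm.
- ledge: fixed narrow raised wooden ledge on two legs: a level board 56 mm wide (its x), 270 mm long (its y), 12 mm thick, its top 70 mm above the bench. Origin: under its middle, on the bench.
- ledge_top (a point): middle of the ledge's top face, axes as the ledge. A cup's foot (40 mm across) must stand wholly or nearly so on the board; cups 80 mm apart leave room for the fingers when they close across the ledge.
- cup0: lowest level when the job starts: plain steel tapering cup, open top, 50 mm tall, outside diameter 40 mm at the foot, 62 mm at the rim, wall 2 mm, floor 3 mm, 170 g. Two flat ears stick out along its own +y and -y to 41.5 mm from its axis, 10 mm wide, 5 mm thick, underside 36 mm above the foot. Origin: centre of the underside, z up the axis. Bears a 40 N grip. May be absent.
- cup1: middle level when the job starts, otherwise the same as cup0. May be absent.
- cup2: top level when the job starts, otherwise the same as cup0. May be absent.
- block0: loose plain aluminium machine part standing on the bench: a square block 20 x 20 x 34 mm, 30 g. Origin: centre of the underside, z along its 34 mm. It may be let fall the last 2 to 3 cm into a cup; lying or leaning inside the cup is fine.
- block1: second, identical block.
- oil: bystander: white oil bottle with a red cap, 44 mm diameter, 120 mm tall. Origin: centre of the underside.
- bowl: bystander: steel bowl, 100 mm across, 35 mm high. Origin: centre of the underside.
- driver: bystander: screwdriver lying on the bench. Origin: under its middle.
There are look-alikes about, which are no part of the job. Leave any blue or purple look-alike of the cup2 alone.

How it is judged:
By the outcome, as a careful person would: the job done as asked, in the order asked, and still so for the second after the job is handed in, with the robot touching nothing.
Of cup0, cup1, cup2 only 2 to 3 are there at a start; the rules pass over those that are not, and their reading is None.
At some moment in a run one of block0, block1 may be knocked a few centimetres aside while the robot is not near it.
Once in a run the grip may slacken for a moment while it holds something.
It also fails if it takes over 208 s, if anything falls off the work surface, if the arm or the gripper's body presses on something with over 40 N, if the wrist force passes 120 N, or if a joint passes its speed limit or range.

ROBOT

A 6-joint arm with a two-finger parallel gripper is mounted at the origin on the work surface. World frame = base frame: x ahead of the robot, y to its left, z up, the work surface at z = 0. Lengths are in m, angles in rad, forces in N, time in s.
With the tool pointing down it reaches from about 0.375 to 0.9 m from the base axis. Payload 3.1 kg.
Tool frame: the origin (TCP) lies on the centre line of the jaws, within the pads' length; the fingertips stand 8 mm ahead of it and the grasp point (between the pads) lies 11 mm behind it; z points along the fingers, y is the line along which they close (so a half turn about z gives the same grasp; the last joint's range is limited). The gripper opens to 87 mm and grips with 3 to 60 N. Pads are 19 mm wide; open, the fingers measure 117 mm over their backs; the gripper's body (75 mm by 190 mm) begins 51 mm behind the grasp point.
Start: joints at [-1.417, 0.527, 1.433, -0, 1.181, -0.178], TCP at [0.204, -0.591, 0.231] pointing down, gripper open.
Joint ranges: [-3.08, 3.08], [-0.75, 2.2], [0.22, 2.44], [-1.43, 4.57], [0, 2.65], [-2.85, 2.85]. Speed limits (rad/s): [2.79, 2.79, 3.14, 3.14, 3.14, 3.14].

INTERFACE

Orientations are given as a unit quaternion [x, y, z, w].
In Python, from rig import robot gives the robot as it stands. The module is installed in compiled form; this text tells all that it offers.
- The arm moves only by the tool send_rows, never from a script. Its argument "increments" is one flat list of numbers, 7 for each row, row after row: the turn, a rotation vector about the world's x, y, z in rad, then the shift along the world's x, y, z in cm, then the opening, from 0 (shut) to 1 (fully open). A call has 1 to 20 rows; each row shifts and turns the commanded pose from where the row before left it; what a row does not reach is not made up. A row lasts 1/12 s, in which the tool goes at most 41.7 mm and 7.16 degrees, less where a joint would pass 70% of its speed; a pose out of reach is approached as far as the arm can. A call is refused whole if a number of a shift passes 4.17 or a number of a turn 0.125, either way. A call with a gripper value outside its range is refused whole. The fingers move at their own pace and stop on an object; "newtons" is the grip in N (left out, the last holds). Time passes only in rows, so rows that do not move let the fingers close. It gives the time, the measured TCP pose, the force, the opening and the grip force at its end, in the units of the state.
- robot.get_obs(): the state, without advancing time (a new reading comes with each control period).
- robot.camera(name): name is "side" or "top" or "wrist"; returns a dict with "image" (420x560x3 uint8, red, green, blue), "range_z" (420x560 float32, m along the optical axis (not along the pixel's ray), 0 where there is no reading), "fx", "fy", "cx", "cy" (pixels), "R" (3x3) and "t" (3): a world point X has camera coordinates R X + t. Camera axes: x right, y down, z forward; pixel columns grow to the right and rows downward; lengths in m; the calibration is good to about 2 mm. The wrist camera is an equidistant fisheye: a pixel r from the principal point sees the ray r / f radians off the axis. A picture is of the moment at which its call begins.
- robot.hand_in(): hands the job in; it is judged then, once.
The state is a dict: "time": time; "q": joint angles; "joint_velocities": joint speeds; "joint_torque": joint torques, N m; "position": TCP position; "tool_rot": TCP orientation; "ft_force": force on the tool from outside, world axes, zero at the start; "moment": the same for the moment, N m; "grip_width": finger opening in m; "grip_force": force on a finger pad.
Only numpy, scipy, OpenCV 4.12 (cv2) and the standard library are available. Lean on these libraries where they do the work, as an engineer would, in place of code of your own. Each camera call takes 0.05 s, during which the arm holds its last target. There are 200 camera calls.

## Working session

There is one attempt and no reset: what is moved stays moved. The work goes in short steps, Python scripts to look and compute and a tool call to move; the robot and the scene stay as the last step left them, time stands still between calls to the robot, and variables do not carry over. Pictures are saved under pics/ and viewed, at most 14 in all, crops included, and the job is handed in when it is done.

Besides the shell and the picture viewer there is one more tool, called after "Request:" by a JSON object that holds its "api" and its "payload", one argument or row to a line. send_rows: Moves the arm, as the interface text tells. Its arguments: {"type":"object","properties":{"increments":{"type":"array"},"newtons":{"type":"number"}},"required":["increments"]}

```bash
mkdir -p pics; ls; cat > h.py <<'E'
import numpy as np, cv2
from rig import robot
def snap(n,f,save=True):
    c=robot.camera(n); np.savez(''+f+'.npz',**c)
    cv2.imwrite('pics/'+f+'.png',c['image'][:,:,::-1]); return c
def load(f): return dict(np.load(''+f+'.npz'))
def cloud(c):
    v,u=np.mgrid[0:420,0:560]; z=c['range_z'].astype(float)
    P=np.stack([(u-c['cx'])/c['fx']*z,(v-c['cy'])/c['fy']*z,z],-1)
    W=(P-c['t'])@c['R']; W[z==0]=np.nan; return W
E
python3 - <<'E'
from h import *
for n in('top','side'):
    c=snap(n,n+'0'); print(n,c['fx'],c['cx'],c['cy'],c['R'].round(3).tolist(),c['t'].round(3))
a=load('top0')['image'];b=load('side0')['image']
cv2.imwrite('pics/t0.png',cv2.resize(a,(800,600),interpolation=cv2.INTER_CUBIC)[:,:,::-1])
print(robot.get_obs())
E
```

```text
pics
top 406.17189317875716 277.6401041314453 206.28211434305902 [[0.018, -1.0, 0.015], [-0.998, -0.019, -0.059], [0.06, -0.014, -0.998]] [-0.018  0.573  1.017]
side 396.15410558532983 282.2133644045345 208.52660606194993 [[-0.944, -0.328, 0.019], [-0.217, 0.578, -0.787], [0.247, -0.747, -0.617]] [0.562 0.224 0.818]
{'time': 0.1, 'q': array([-1.41752493e+00,  5.28419792e-01,  1.43375907e+00,  1.25293858e-06,
        1.18138417e+00, -1.78466302e-01]), 'joint_velocities': array([ 3.36414273e-05, -1.04262524e-03, -4.81069188e-04,  5.55090933e-05,
       -9.54001805e-05, -7.99937935e-04]), 'joint_torque': array([ 1.52462794e-04, -4.40984952e+01, -1.77151448e+01,  6.34144549e-02,
        5.34250389e-02, -5.97988151e-05]), 'position': array([ 0.20350391, -0.59027117,  0.22964564]), 'tool_rot': array([ 9.86274833e-01,  1.65109003e-01,  1.29898263e-05, -9.85103282e-04]), 'ft_force': array([0.13197958, 0.45233373, 0.06873668]), 'moment': array([ 0.01690554, -0.07502464,  0.00570242]), 'grip_force': 0.0, 'grip_width': 0.08730336732170442}
```

View pics/t0.png

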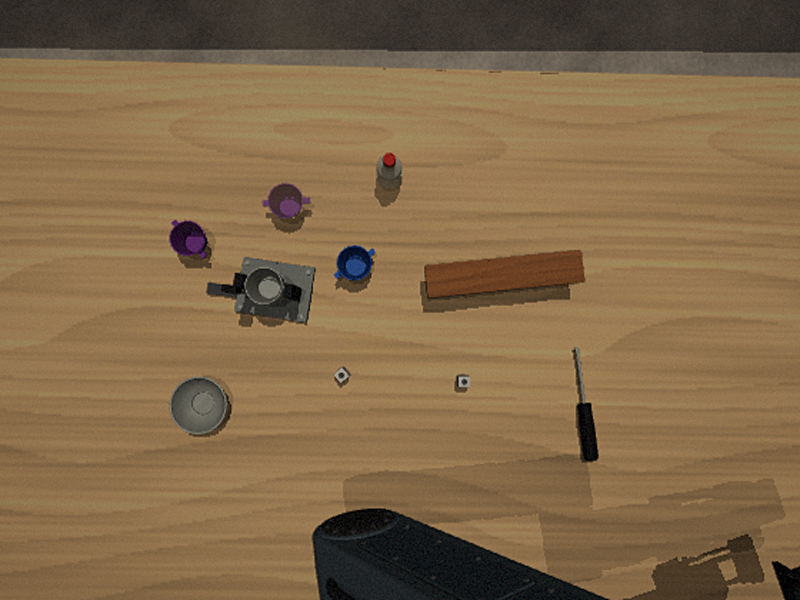

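View pics/side0.png

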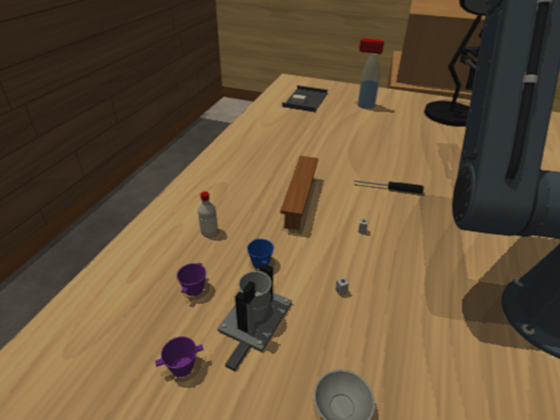

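The top view (800 px) shows the rack at (272,289) with grey steel cups, the ledge at (505,274), the blocks at (342,376) and (463,382), the oil bottle at (389,170), the bowl at (200,405) and the driver at (585,405). The look-alikes are purple at (188,240) and (287,203), and blue at (355,263). The steel stack inside the rack is the one meant. I'll confirm with an enlarged crop.

```bash
python3 - <<'E'
from h import *
a=load('top0')['image'][165:240,135:235];b=load('side0')['image'][245:375,205:305]
A=cv2.resize(a,(400*1,300),interpolation=cv2.INTER_CUBIC);B=cv2.resize(b,(400,520),interpolation=cv2.INTER_CUBIC)
im=np.zeros((520,800,3),np.uint8);im[:300,:400]=A;im[:,400:]=B
cv2.imwrite('pics/crop0.png',im[:,:,::-1])
W=cloud(load('top0'))
def rect(m,name):
    p=W[m][:,:2].astype(np.float32); r=cv2.minAreaRect(p); print(name,len(p),np.round(r[0],4),np.round(r[1],4),round(r[2],2),'z',np.round(np.nanmedian(W[m][:,2]),4))
v,u=np.mgrid[0:420,0:560]
def box(u0,u1,v0,v1): return (u>=u0)&(u<=u1)&(v>=v0)&(v<=v1)
Z=W[:,:,2]
print('bench z',np.nanmedian(Z[300:310,100:200]))
rect(box(290,415,165,215)&(Z>.06)&(Z<.08),'ledge')
rect(box(160,225,175,230)&(Z>.007)&(Z<.017),'plate')
rect(box(135,225,175,230)&(Z>.085),'rackhi')
rect(box(135,225,175,230)&(Z>.12),'tab')
rect(box(135,225,175,230)&(Z>.098)&(Z<.12),'rim+')
rect(box(230,250,255,275)&(Z>.025),'blkA')
rect(box(313,335,258,278)&(Z>.025),'blkB')
E
```

```text
bench z 0.0007817371900666599
ledge 2544 [ 0.6103 -0.1888] [0.0562 0.2699] 6.89 z 0.0703
plate 1193 [0.5802 0.2188] [0.1444 0.0999] 82.48 z 0.0124
rackhi 449 [0.5798 0.2127] [0.1003 0.0604] 70.4 z 0.1041
tab 74 [0.5706 0.2558] [0.024  0.0117] 82.19 z 0.1454
rim+ 254 [0.5799 0.2107] [0.0608 0.0928] 15.5 z 0.1053
blkA 68 [0.4311 0.0876] [0.0197 0.0195] 39.74 z 0.0345
blkB 74 [ 0.4231 -0.1259] [0.0201 0.0196] 0.88 z 0.034
```

View pics/crop0.png

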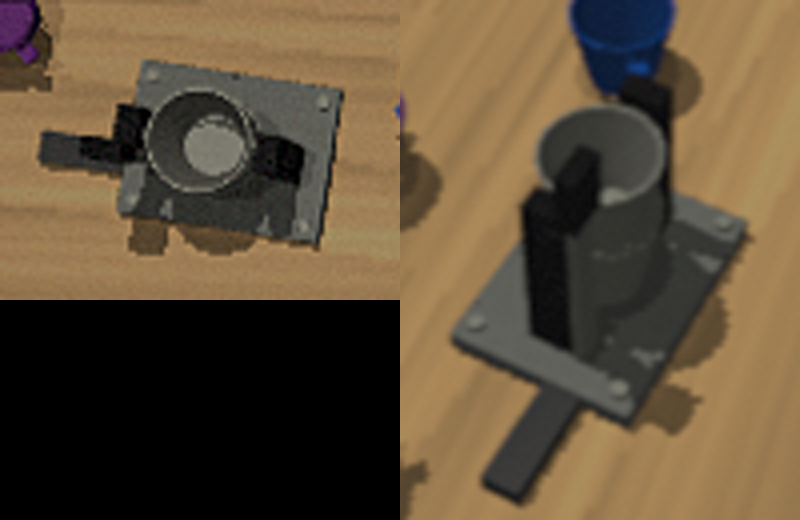

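Crop: the top view shows a grey cup centred at about (205,140) between two black uprights, with the tab near (100,150). The side view shows the grey stack with a rim seam near (620,250).

```bash
python3 - <<'E'
from h import *
from scipy.optimize import least_squares
a=np.radians(-7.6); X=np.array([np.cos(a),np.sin(a)]);Y=np.array([-np.sin(a),np.cos(a)])
for f,(u0,u1,v0,v1) in(('top0',(135,230,165,240)),('side0',(205,305,235,375))):
    W=cloud(load(f))[v0:v1,u0:u1].reshape(-1,3); W=W[~np.isnan(W[:,0])]
    m=(W[:,2]>.1005)&(W[:,2]<.1055)
    L=np.c_[(W[:,:2]-[.58,.21])@X,(W[:,:2]-[.58,.21])@Y,W[:,2]]
    r=np.hypot(L[:,0],L[:,1]); mm=m&(r<.04)&(abs(L[:,1])<.027)
    s=least_squares(lambda p:np.hypot(L[mm,0]-p[0],L[mm,1]-p[1])-.030,[0,0],loss='soft_l1',f_scale=.001).x
    print(f,'rim n',mm.sum(),'local',s.round(4),'world',(np.array([.58,.21])+s[0]*X+s[1]*Y).round(4),'z',np.median(W[mm,2]))
    up=(L[:,2]>.106)&(L[:,2]<.112)
    for sg in(1,-1):
        q=up&(sg*L[:,1]>.02); print(' up',sg,q.sum(),L[q].min(0).round(4),L[q].max(0).round(4))
    t=L[:,2]>.125;print(' tab',L[t].min(0).round(4),L[t].max(0).round(4))
    pl=(L[:,2]>.008)&(L[:,2]<.016)&(abs(L[:,1])<.07);print(' plate',L[pl].min(0).round(4),L[pl].max(0).round(4))
    rr=np.hypot(L[:,0]-s[0],L[:,1]-s[1]); q=(rr<.014);print(' floor z',np.median(L[q,2]))
    # outer wall profile (side)
    if f[0]=='s':
        q=(rr<.032)&(L[:,2]>.02)&(L[:,2]<.103)&(abs(L[:,1]-s[1])<.025)
        for z in range(14,104,4):
            k=(rr<.036)&(abs(L[:,2]*1000-z)<2)&(L[:,0]<0)&(abs(L[:,1]-s[1])<.02)
            if k.sum():print(z,k.sum(),np.percentile(rr[k],[20,50,80]).round(4))
E
```

```text
top0 rim n 72 local [-0.0007  0.0016] world [0.5796 0.2117] z 0.10324675563345939
 up 1 53 [-0.0083  0.0305  0.1062] [0.0131 0.05   0.1117]
 up -1 55 [-0.0142 -0.0463  0.1063] [ 0.0083 -0.0282  0.1117]
 tab [-0.0213  0.0322  0.1263] [-0.0096  0.0562  0.1503]
 plate [-0.0809 -0.0634  0.008 ] [0.0491 0.0678 0.016 ]
 floor z 0.05629122644692012
side0 rim n 104 local [-0.0015  0.0006] world [0.5786 0.2108] z 0.10309902174578159
 up 1 62 [-0.0165  0.0328  0.1061] [0.0129 0.0495 0.1114]
 up -1 80 [-0.0163 -0.0484  0.106 ] [ 0.0075 -0.0249  0.1117]
 tab [-0.0224  0.0316  0.1254] [-0.0101  0.0557  0.1489]
 plate [-0.0517 -0.0653  0.0081] [0.0489 0.0695 0.0159]
 floor z 0.017396782732326695
14 132 [0.0225 0.0271 0.0324]
18 19 [0.0173 0.0194 0.0203]
22 11 [0.0198 0.0201 0.0209]
26 9 [0.0211 0.0213 0.0219]
30 16 [0.0216 0.0223 0.0229]
34 10 [0.0228 0.0234 0.0237]
38 11 [0.0235 0.0238 0.0242]
42 12 [0.0243 0.0249 0.0251]
46 14 [0.0252 0.0261 0.0266]
50 11 [0.0262 0.0263 0.0267]
54 10 [0.0254 0.0276 0.0279]
58 31 [0.0189 0.0199 0.0288]
62 34 [0.0204 0.0284 0.0294]
66 18 [0.0212 0.0255 0.0291]
70 15 [0.0216 0.0221 0.0226]
74 16 [0.0228 0.0233 0.0236]
78 12 [0.0232 0.024  0.0245]
82 12 [0.0242 0.0246 0.025 ]
86 13 [0.0252 0.0257 0.0264]
90 14 [0.0259 0.0267 0.0272]
94 18 [0.0267 0.0274 0.0278]
98 12 [0.0274 0.0282 0.0288]
102 15 [0.0287 0.0293 0.0295]
```

Measured so far:
- Two cups are present: the top one (cup2, floor 56 mm) and the lowest one (cup0, rim seam 63 mm). The middle level is empty.
- Rack axis is about (0.579, 0.211), yaw -7.6°.
- Lock tab is at (0.570, 0.256).

I'm moving to the tab.

Request:
{"api": "send_rows", "payload": {
  "increments": [0,0,0.046,1.53,3.525,0,1,0,0,0.046,1.53,3.525,0,1,0,0,0.046,1.53,3.525,0,1,0,0,0.046,1.53,3.525,0,1,0,0,0.046,1.53,3.525,0,1,0,0,0.046,1.53,3.525,0,1,0,0,0.046,1.53,3.525,0,1,0,0,0.046,1.53,3.525,0,1,0,0,0.046,1.53,3.525,0,1,0,0,0.046,1.53,3.525,0,1,0,0,0.046,1.53,3.525,0,1,0,0,0.046,1.53,3.525,0,1,0,0,0.046,1.53,3.525,0,1,0,0,0.046,1.53,3.525,0,1,0,0,0.046,1.53,3.525,0,0.5,0,0,0.046,1.53,3.525,0,0.5,0,0,0.046,1.53,3.525,0,0.5,0,0,0.046,1.53,3.525,0,0.5,0,0,0.046,1.53,3.525,0,0.5,0,0,0.046,1.53,3.525,0,0.5]
}}

```text
time: 1.77
position: [0.5097, 0.1162, 0.2303]
tool_rot: [0.81, 0.587, -0.0, -0.0]
ft_force: [0.3, -0.3, -0.4]
grip_width: 0.055
grip_force: 0.0
```

Request:
{"api": "send_rows", "payload": {
  "increments": [0,0,0.046,1.53,3.525,0,0.5,0,0,0.046,1.53,3.525,0,0.5,0,0,0.046,1.53,3.525,0,0.5,0,0,0.046,1.53,3.525,0,0.5,0,0,0,0,0,-1,0.5,0,0,0,0,0,-1,0.5,0,0,0,0,0,0,0.5,0,0,0,0,0,0,0.5]
}}

```text
time: 2.43
position: [0.5692, 0.2537, 0.209]
tool_rot: [0.754, 0.657, -0.002, -0.001]
ft_force: [0.3, -0.5, 0.2]
grip_width: 0.0434
grip_force: 0.0
```

```bash
cat >> h.py <<'E'
from scipy.spatial.transform import Rotation as Rn
def st():
    o=robot.get_obs(); y=Rn.from_quat(o['tool_rot']).as_matrix(); 
    print('t',round(o['time'],2),'p',o['position'].round(4),'psi',np.degrees(np.arctan2(y[1,1],y[0,1])).round(2),'zax',y[:,2].round(3),'w',round(o['grip_width'],4),'gf',round(o['grip_force'],1),'F',o['ft_force'].round(1))
def fish(c,z,x0,x1,y0,y1): # world plane lookup helper: project points
    pass
def proj(c,X):
    P=c['R']@np.asarray(X,float)+c['t']; r=np.hypot(P[0],P[1]); th=np.arctan2(r,P[2]); return c['cx']+c['fx']*th*P[0]/r, c['cy']+c['fy']*th*P[1]/r
E
python3 - <<'E'
from h import *
st(); snap('wrist','w1')
E
```

```text
t 2.43 p [0.5692 0.2537 0.209 ] psi -7.8 zax [-0.004 -0.001 -1.   ] w 0.0434 gf 0.0 F [ 0.3 -0.5  0.2]
```

View pics/w1.png

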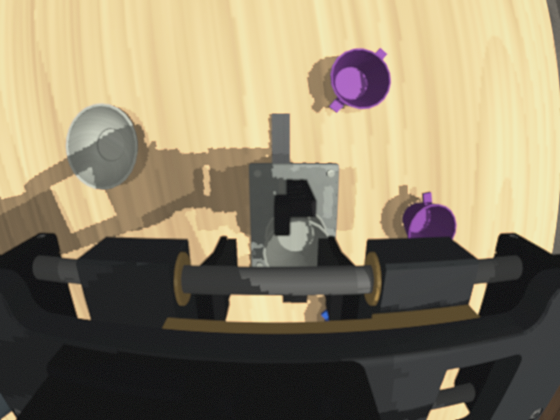

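The wrist view shows the black tab at about (285,205) between the fingertips at (232,255) and (322,255), so it is aligned. I'm descending and pinching.

Request:
{"api": "send_rows", "payload": {
  "increments": [0,0,0,0.1,0.2,-1.7,0.5,0,0,0,0,0,-1.7,0.5,0,0,0,0,0,-1.7,0.5,0,0,0,0,0,-1.7,0.5,0,0,0,0,0,-1.7,0.5,0,0,0,0,0,0,0.5,0,0,0,0,0,0,0.5,0,0,0,0,0,0,0,0,0,0,0,0,0,0,0,0,0,0,0,0,0,0,0,0,0,0,0,0,0,0,0,0,0,0,0,0,0,0,0,0,0,0,0,0,0,0,0,0,0],
  "newtons": 20
}}

```text
time: 3.65
position: [0.5725, 0.2572, 0.126]
tool_rot: [0.753, 0.658, 0.001, 0.001]
ft_force: [1.1, -1.3, 1.6]
grip_width: 0.0121
grip_force: 20.0
```

Request:
{"api": "send_rows", "payload": {
  "increments": [0,0,0,0.062,0.465,0,0,0,0,0,0.062,0.465,0,0,0,0,0,0.062,0.465,0,0,0,0,0,0.062,0.465,0,0,0,0,0,0.062,0.465,0,0,0,0,0,0.062,0.465,0,0,0,0,0,0.062,0.465,0,0,0,0,0,0.062,0.465,0,0,0,0,0,0.062,0.465,0,0,0,0,0,0.062,0.465,0,0,0,0,0,0,0,0,0,0,0,0,0,0,0,0,0,0,0,0,0,0,0]
}}

```text
time: 4.73
position: [0.5782, 0.3004, 0.1259]
tool_rot: [0.753, 0.658, -0.002, 0.002]
ft_force: [1.8, -11.3, 8.3]
grip_width: 0.0117
grip_force: 20.0
```

Request:
{"api": "send_rows", "payload": {
  "increments": [0,0,0,0,0,0,0.5,0,0,0,0,0,0,0.5,0,0,0,0,0,0,0.5,0,0,0,0,0,0,0.5,0,0,0,0,0,2,0.5,0,0,0,0,0,2,0.5,0,0,0,0,0,2,1,0,0,-0.076,0,-1.1,1,1,0,0,-0.076,0,-1.1,0,1,0,0,-0.076,0,-1.1,0,1,0,0,-0.076,0,-1.1,0,1,0,0,-0.076,0,-1.1,0,1,0,0,-0.076,0,-1.1,0,1,0,0,-0.076,0,-1.1,0,1,0,0,-0.076,0,-1.1,0,1,0,0,0,0,0,0,1,0,0,0,0,0,0,1,0,0,0,0,0,0,1]
}}

```text
time: 6.23
position: [0.5778, 0.2164, 0.1953]
tool_rot: [0.915, 0.403, -0.0, -0.0]
ft_force: [0.3, 1.1, 0.1]
grip_width: 0.0869
grip_force: 0.0
```

```bash
python3 - <<'E'
from h import *
st(); c=snap('wrist','w2')
a=np.radians(-7.6); X=np.array([np.cos(a),np.sin(a)]);Y=np.array([-np.sin(a),np.cos(a)]);O=np.array([.58,.21])
W=cloud(snap('side','s2')).reshape(-1,3);L=np.c_[(W[:,:2]-O)@X,(W[:,:2]-O)@Y,W[:,2]]
t=(L[:,2]>.118)&(L[:,2]<.148)&(abs(L[:,0]+.016)<.012)&(L[:,1]>.03)&(L[:,1]<.12)
if t.sum(): print('tab y',L[t,1].min(),L[t,1].max(),t.sum())
for th in range(0,360,45):
    print(th,np.round(proj(c,[.579+.03*np.cos(np.radians(th)),.2113+.03*np.sin(np.radians(th)),.103]),1))
E
```

```text
t 6.23 p [0.5778 0.2164 0.1953] psi -42.46 zax [-0.001  0.001 -1.   ] w 0.0869 gf 0.0 F [0.3 1.1 0.1]
tab y 0.07412983526919473 0.09892802297579313 214
0 [312.1 191.9]
45 [285.5 179.5]
90 [257.6 189.5]
135 [245.8 215.2]
180 [256.2 240.6]
225 [281.8 251.7]
270 [308.3 242.7]
315 [321.1 218.3]
```

View pics/w2.png

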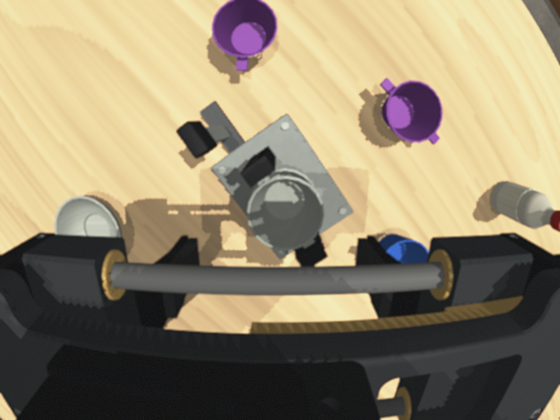

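The wrist view shows the rim circle at about (285,211), matching the predicted axis, and the tab slid out to (195,138). The lock is open and I'm going down on cup2.

Request:
{"api": "send_rows", "payload": {
  "increments": [0,0,0,0.12,-0.51,-1.6,1,0,0,0,0,0,-1.6,1,0,0,0,0,0,-1.6,1,0,0,0,0,0,-1.6,1,0,0,0,0,0,-1.6,1,0,0,0,0,0,-1.6,1,0,0,0,0,0,0,1,0,0,0,0,0,0,1,0,0,0,0,0,0,0,0,0,0,0,0,0,0,0,0,0,0,0,0,0,0,0,0,0,0,0,0,0,0,0,0,0,0,0,0,0,0,0,0,0,0],
  "newtons": 30
}}

```text
time: 7.5
position: [0.5798, 0.2105, 0.1003]
tool_rot: [0.916, 0.402, 0.001, 0.0]
ft_force: [0.6, -0.2, 2.6]
grip_width: 0.0585
grip_force: 30.0
```

Request:
{"api": "send_rows", "payload": {
  "increments": [0,0,0,0,0,0.1,0,0,0,0,0,0,0.1,0,0,0,0,0,0,0.1,0,0,0,0,0,0,0.1,0,0,0,0,0,0,0,0,0,0,0,0,0,0,0,0,0,0,0,0,0,0]
}}

```text
time: 8.08
position: [0.5793, 0.2105, 0.1035]
tool_rot: [0.916, 0.402, 0.0, 0.0]
ft_force: [1.3, -0.5, -2.9]
grip_width: 0.059
grip_force: 30.0
```

Request:
{"api": "send_rows", "payload": {
  "increments": [0,0,0,0,0,0.1,0,0,0,0,0,0,0,0,0,0,0.053,0,0,0,0,0,0,0.053,0,0,0,0,0,0,0.053,0,0,0,0,0,0,0.053,0,0,0,0,0,0,0.053,0,0,0,0,0,0,0.053,0,0,0,0,0,0,0.053,0,0,0,0,0,0,0.053,0,0,0,0,0,0,0.053,0,0,0,0,0,0,0.053,0,0,0,0,0,0,0.053,0,0,0,0,0,0,0.053,0,0,0,0,0,0,0.053,0,0,0,0,0,0,0.053,0,0,0,0,0,0,0.053,0,0,0,0,0,0,0,0,0,0,0,0,0,0,0,0,0,0,0]
}}

```text
validation failed for argument at $.in...
```

```bash
python3 - <<'E'
from h import *
st(); c=snap('side','s3'); cw=snap('wrist','w3')
im=np.zeros((420,800,3),np.uint8); im[:,:400]=cv2.resize(c['image'][235:361,195:315],(400,420)); im[:,400:]=cw['image'][:,80:480]
cv2.imwrite('pics/c3.png',im[:,:,::-1])
E
```

```text
t 8.08 p [0.5793 0.2105 0.1035] psi -42.56 zax [ 0. -0. -1.] w 0.059 gf 30.0 F [ 1.3 -0.5 -2.9]
```

View pics/c3.png

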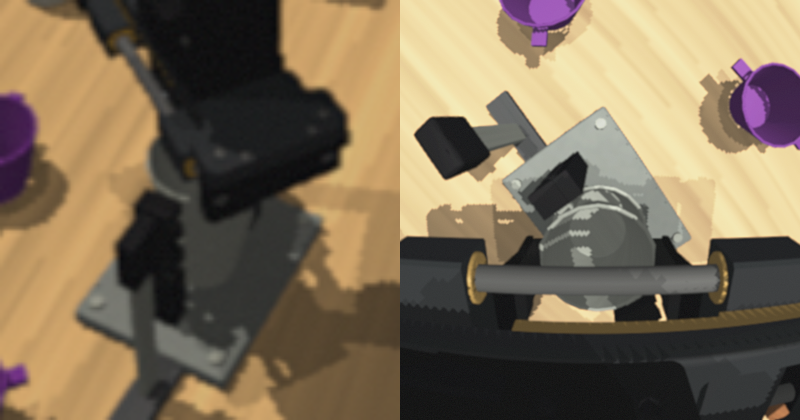

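The move was refused because I miscounted, so the cup is still only raised. The picture shows cup2 held between the fingers and the tab well clear. I'm resending it.

Request:
{"api": "send_rows", "payload": {
  "increments": [0,0,0,0,0,0.1,0,0,0,0,0,0,0,0,0,0,0.065,0,0,0,0,0,0,0.065,0,0,0,0,0,0,0.065,0,0,0,0,0,0,0.065,0,0,0,0,0,0,0.065,0,0,0,0,0,0,0.065,0,0,0,0,0,0,0.065,0,0,0,0,0,0,0.065,0,0,0,0,0,0,0.065,0,0,0,0,0,0,0.065,0,0,0,0,0,0,0.065,0,0,0,0,0,0,0.065,0,0,0,0,0,0,0,0,0,0,0,0,0,0,0,0,0,0]
}}

```text
time: 9.52
position: [0.5784, 0.2106, 0.1044]
tool_rot: [0.695, 0.719, -0.001, -0.001]
ft_force: [-0.2, 0.1, -2.7]
grip_width: 0.0588
grip_force: 30.0
```

```bash
python3 - <<'E'
from h import *
st(); print(robot.get_obs()['moment'].round(2)); cw=snap('wrist','w3')
E
```

```text
t 9.52 p [0.5784 0.2106 0.1044] psi 2.02 zax [-0.002 -0.    -1.   ] w 0.0588 gf 30.0 F [-0.2  0.1 -2.7]
[-0.04 -0.14 -0.01]
```

View pics/w3.png

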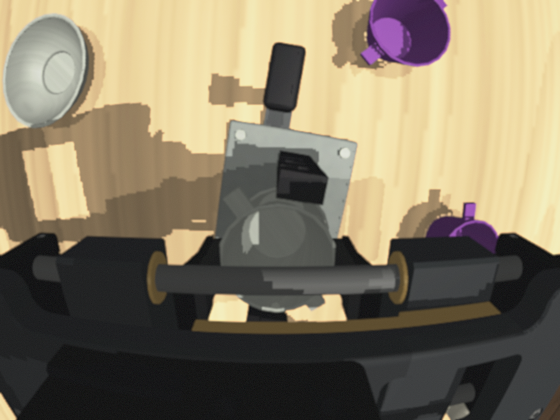

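The ears at (238,203) and (310,300) are turned clear of the upright at (300,180), with no torque. I'm lifting straight out and carrying it to the ledge.

Request:
{"api": "send_rows", "payload": {
  "increments": [0,0,0,0,0,0.5,0,0,0,0,0,0,1,0,0,0,0,0,0,1,0,0,0,0,0,0,1,0,0,0,0,0,0,1,0,0,0,0,0,0,1.5,0,0,0,0,0,0,1.5,0,0,0,0,0,0,1.5,0,0,0,0,0,0,1,0,0,0,0,0,0,0,0]
}}

```text
time: 10.4
position: [0.581, 0.2109, 0.2081]
tool_rot: [0.694, 0.72, 0.003, 0.002]
ft_force: [1.6, 0.7, -1.7]
grip_width: 0.0586
grip_force: 30.0
```

Request:
{"api": "send_rows", "payload": {
  "increments": [0,0,0.005,0.1,-1.2,0,0,0,0,0.005,0.2,-2.4,0,0,0,0,0.005,0.25,-3,0,0,0,0,0.005,0.25,-3,0,0,0,0,0.005,0.25,-3,0,0,0,0,0.005,0.25,-3,0,0,0,0,0.005,0.25,-3,0,0,0,0,0.005,0.25,-3,0,0,0,0,0.005,0.25,-3,0,0,0,0,0.005,0.25,-3,0,0,0,0,0.005,0.25,-3,0,0,0,0,0.005,0.25,-3,0,0,0,0,0.005,0.25,-3,0,0,0,0,0.005,0.25,-3,0,0,0,0,0.005,0.25,-3,0,0,0,0,0.005,0.2,-1.8,0,0,0,0,0,0,0,0,0,0,0,0,0,0,0,0]
}}

```text
time: 11.9
position: [0.6153, -0.235, 0.2029]
tool_rot: [0.666, 0.746, -0.0, -0.002]
ft_force: [-0.1, 0.3, -3.1]
grip_width: 0.0585
grip_force: 30.0
```

```bash
python3 - <<'E'
from h import *
st(); snap('side','s4'); snap('wrist','w4')
W=cloud(load('s4'));c=load('s4')
E
```

```text
t 11.9 p [ 0.6153 -0.235   0.2029] psi 6.55 zax [-0.003  0.002 -1.   ] w 0.0585 gf 30.0 F [-0.1  0.3 -3.1]
```

View pics/s4.png

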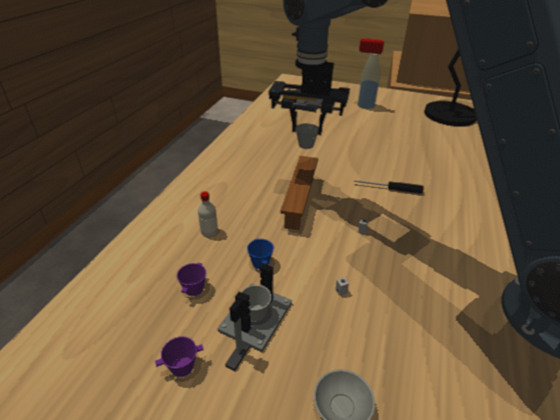

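The side view shows cup2 hanging over the ledge at (306,136) and cup0 still in the rack at (257,300). I'm lowering it.

Request:
{"api": "send_rows", "payload": {
  "increments": [0,0,0.005,0.04,0.15,-1,0,0,0,0,0,0,-1.5,0,0,0,0,0,0,-1.5,0,0,0,0,0,0,-1.5,0,0,0,0,0,0,-1.4,0,0,0,0,0,0,-1,0,0,0,0,0,0,0,0,0,0,0,0,0,-0.1,0,0,0,0,0,0,-0.1,0,0,0,0,0,0,-0.1,0,0,0,0,0,0,-0.1,0,0,0,0,0,0,-0.1,0,0,0,0,0,0,0,0,0,0,0,0,0,0,0]
}}

```text
time: 13.17
position: [0.6172, -0.2321, 0.1208]
tool_rot: [0.663, 0.749, 0.0, 0.0]
ft_force: [0.5, 0.1, -1.8]
grip_width: 0.0589
grip_force: 30.0
```

Request:
{"api": "send_rows", "payload": {
  "increments": [0,0,0,-0.1,0,-0.1,0,0,0,0,0,0,-0.1,0,0,0,0,0,0,-0.1,0,0,0,0,0,0,0,0,0,0,0,0,0,0,0]
}}

```text
time: 13.58
position: [0.6161, -0.232, 0.1175]
tool_rot: [0.663, 0.749, 0.0, -0.0]
ft_force: [0.6, 0.6, -2.3]
grip_width: 0.0584
grip_force: 30.0
```

Request:
{"api": "send_rows", "payload": {
  "increments": [0,0,0,0,0,-0.1,0,0,0,0,0,0,-0.1,0,0,0,0,0,0,0,0,0,0,0,0,0,0,0]
}}

```text
time: 13.92
position: [0.6162, -0.2321, 0.1173]
tool_rot: [0.663, 0.749, -0.0, 0.0]
ft_force: [-2.1, 1.0, 7.0]
grip_width: 0.0587
grip_force: 30.0
```

Contact, so I'm relaxing slightly, releasing, rising and then going back over the rack.

Request:
{"api": "send_rows", "payload": {
  "increments": [0,0,0,0,0,0.1,0,0,0,0,0,0,0,0,0,0,0,0,0,0,0.75,0,0,0,0,0,0,0.85,0,0,0,0,0,0,1,0,0,0,0,0,0,1,0,0,0,0,0,0,1,0,0,0,0,0,0,1,0,0,0,0,0,0.5,1,0,0,0,0,0,1.5,1,0,0,0,0,0,2,1,0,0,0,0,0,2,1,0,0,0,0,0,2,1,0,0,0,0,0,0,1]
}}

```text
time: 15.08
position: [0.6187, -0.2334, 0.2016]
tool_rot: [0.663, 0.749, 0.001, 0.005]
ft_force: [0.8, -1.0, 1.1]
grip_width: 0.0873
grip_force: 0.0
```

```bash
python3 - <<'E'
from h import *
st(); c=snap('wrist','w5'); W=cloud(snap('top','t5')); 
print([np.round(proj(c,[.6162+.03*np.cos(t),-.2321+.03*np.sin(t),.12]),0) for t in (0,1.57,3.14,4.71)])
# cup0 rim
V=cloud(load('s4')).reshape(-1,3);V=V[~np.isnan(V[:,0])]
m=(abs(V[:,2]-.0625)<.003)&(np.hypot(V[:,0]-.579,V[:,1]-.211)<.033)
from scipy.optimize import least_squares
m&=np.hypot(V[:,0]-.579,V[:,1]-.211)>.026
print('cup0',m.sum(),least_squares(lambda p:np.hypot(V[m,0]-p[0],V[m,1]-p[1])-.030,[.579,.211],loss='soft_l1',f_scale=.001).x)
E
```

```text
t 15.08 p [ 0.6187 -0.2334  0.2016] psi 7.0 zax [ 0.008 -0.005 -1.   ] w 0.0873 gf 0.0 F [ 0.8 -1.   1.1]
[array([312., 219.]), array([277., 176.]), array([233., 210.]), array([268., 251.])]
cup0 120 [0.57906827 0.21108183]
```

View pics/w5.png

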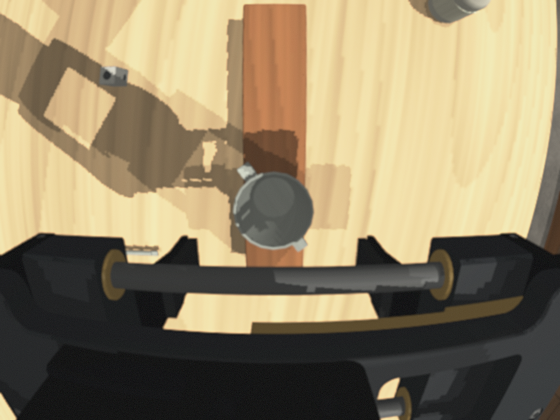

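The wrist view shows cup2 upright at (273,210), centred on the board. I'm returning for cup0.

Request:
{"api": "send_rows", "payload": {
  "increments": [0,0,-0.054,-0.24,2.775,0,1,0,0,-0.054,-0.24,2.775,0,1,0,0,-0.054,-0.24,2.775,0,1,0,0,-0.054,-0.24,2.775,0,1,0,0,-0.054,-0.24,2.775,0,1,0,0,-0.054,-0.24,2.775,0,1,0,0,-0.054,-0.24,2.775,0,1,0,0,-0.054,-0.24,2.775,0,1,0,0,-0.054,-0.24,2.775,0,1,0,0,-0.054,-0.24,2.775,0,1,0,0,-0.054,-0.24,2.775,0,1,0,0,-0.054,-0.24,2.775,0,1,0,0,-0.054,-0.24,2.775,0,1,0,0,-0.054,-0.24,2.775,0,1,0,0,-0.054,-0.24,2.775,0,1,0,0,-0.054,-0.24,2.775,0,1,0,0,0,0,0,0,1,0,0,0,0,0,0,1,0,0,0,0,0,0,1,0,0,0,0,0,0,1]
}}

```text
time: 16.85
position: [0.5775, 0.2108, 0.1958]
tool_rot: [0.916, 0.402, -0.001, 0.0]
ft_force: [-0.2, -0.6, -0.5]
grip_width: 0.0871
grip_force: 0.0
```

```bash
python3 - <<'E'
from h import *
st()
E
```

```text
t 16.85 p [0.5775 0.2108 0.1958] psi -42.55 zax [-0.001 -0.001 -1.   ] w 0.0871 gf 0.0 F [-0.2 -0.6 -0.5]
```

Request:
{"api": "send_rows", "payload": {
  "increments": [0,0,0,0.12,0.03,-1.5,1,0,0,0,0,0,-1.5,1,0,0,0,0,0,-1.5,1,0,0,0,0,0,-1.5,1,0,0,0,0,0,-1.5,1,0,0,0,0,0,-1.5,1,0,0,0,0,0,-1.5,1,0,0,0,0,0,-1.5,1,0,0,0,0,0,-1,1,0,0,0,0,0,-0.5,1,0,0,0,0,0,0,1,0,0,0,0,0,0,1]
}}

```text
time: 17.85
position: [0.5792, 0.2119, 0.0617]
tool_rot: [0.916, 0.402, 0.0, 0.0]
ft_force: [0.0, 0.1, 0.9]
grip_width: 0.0871
grip_force: 0.0
```

Request:
{"api": "send_rows", "payload": {
  "increments": [0,0,0,0,0,0,0,0,0,0,0,0,0,0,0,0,0,0,0,0,0,0,0,0,0,0,0,0,0,0,0,0,0,0,0,0,0,0,0,0,0,0],
  "newtons": 30
}}

```text
time: 18.35
position: [0.5802, 0.212, 0.0622]
tool_rot: [0.915, 0.403, 0.001, 0.001]
ft_force: [2.5, -1.7, 2.3]
grip_width: 0.0587
grip_force: 30.2
```

Request:
{"api": "send_rows", "payload": {
  "increments": [0,0,0,0,0,0.1,0,0,0,0,0,0,0.1,0,0,0,0,0,0,0.1,0,0,0,0,0,0,0.1,0,0,0,0,0,0,0.05,0,0,0,0,0,0,0,0,0,0,0,0,0,0,0]
}}

```text
time: 18.93
position: [0.5798, 0.2125, 0.0662]
tool_rot: [0.915, 0.403, 0.001, 0.0]
ft_force: [4.5, -1.1, -4.1]
grip_width: 0.0587
grip_force: 30.2
```

Request:
{"api": "send_rows", "payload": {
  "increments": [0,0,0.065,0,0,0,0,0,0,0.065,0,0,0,0,0,0,0.065,0,0,0,0,0,0,0.065,0,0,0,0,0,0,0.065,0,0,0,0,0,0,0.065,0,0,0,0,0,0,0.065,0,0,0,0,0,0,0.065,0,0,0,0,0,0,0.065,0,0,0,0,0,0,0.065,0,0,0,0,0,0,0.065,0,0,0,0,0,0,0.065,0,0,0,0,0,0,0,0,0,0,0,0,0,0,0,0,0,0]
}}

```text
time: 20.1
position: [0.5768, 0.2124, 0.0656]
tool_rot: [0.694, 0.72, -0.002, -0.002]
ft_force: [-0.0, -0.4, -1.7]
grip_width: 0.0586
grip_force: 30.3
```

```bash
python3 - <<'E'
from h import *
st(); print(robot.get_obs()['moment'].round(2)); cw=snap('wrist','w6')
E
```

```text
t 20.1 p [0.5768 0.2124 0.0656] psi 2.07 zax [-0.004 -0.    -1.   ] w 0.0586 gf 30.3 F [-0.  -0.4 -1.7]
[ 0.05 -0.14 -0.02]
```

View pics/w6.png

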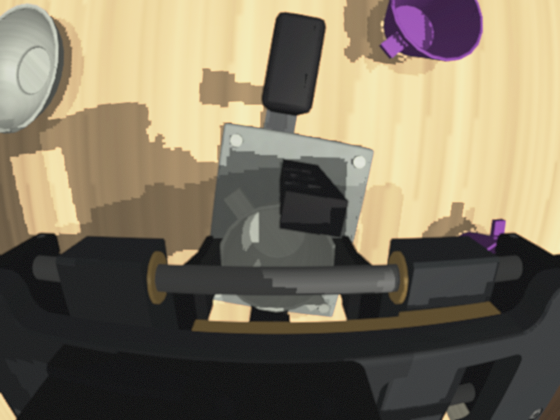

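The ear at (238,205) is clear of the upright at (313,195). Lifting straight out.

Request:
{"api": "send_rows", "payload": {
  "increments": [0,0,0,0,0,0.5,0,0,0,0,0,0,1,0,0,0,0,0,0,1,0,0,0,0,0,0,1,0,0,0,0,0,0,1,0,0,0,0,0,0,1,0,0,0,0,0,0,1.5,0,0,0,0,0,0,1.5,0,0,0,0,0,0,1.5,0,0,0,0,0,0,1.5,0,0,0,0,0,0,1.5,0,0,0,0,0,0,1,0,0,0,0,0,0,0,0]
}}

```text
time: 21.23
position: [0.5806, 0.2127, 0.2093]
tool_rot: [0.694, 0.72, 0.002, 0.002]
ft_force: [0.3, 0.1, -1.4]
grip_width: 0.0586
grip_force: 30.3
```

Request:
{"api": "send_rows", "payload": {
  "increments": [0,0,0.005,0.1,-1.2,0,0,0,0,0.005,0.15,-2.4,0,0,0,0,0.005,0.2,-2.5,0,0,0,0,0.005,0.2,-2.5,0,0,0,0,0.005,0.2,-2.5,0,0,0,0,0.005,0.2,-2.5,0,0,0,0,0.005,0.2,-2.5,0,0,0,0,0.005,0.2,-2.5,0,0,0,0,0.005,0.2,-2.5,0,0,0,0,0.005,0.2,-2.5,0,0,0,0,0.005,0.2,-2.5,0,0,0,0,0.005,0.2,-2.5,0,0,0,0,0.005,0.2,-2.5,0,0,0,0,0.005,0.15,-2,0,0,0,0,0.005,0.15,-1.8,0,0,0,0,0.005,0,-0.8,0,0,0,0,0,0,0,0,0,0,0,0,0,0,0,0]
}}

```text
time: 22.73
position: [0.6055, -0.1446, 0.2051]
tool_rot: [0.665, 0.747, -0.0, -0.001]
ft_force: [0.2, 0.5, -1.2]
grip_width: 0.0587
grip_force: 30.3
```

```bash
python3 - <<'E'
from h import *
st()
E
```

```text
t 22.73 p [ 0.6055 -0.1446  0.2051] psi 6.69 zax [-0.002  0.002 -1.   ] w 0.0587 gf 30.3 F [ 0.2  0.5 -1.2]
```

Request:
{"api": "send_rows", "payload": {
  "increments": [0,0,0,0,0,-1,0,0,0,0,0,0,-1.5,0,0,0,0,0,0,-1.5,0,0,0,0,0,0,-1.5,0,0,0,0,0,0,-1.4,0,0,0,0,0,0,-0.9,0,0,0,0,0,0,0,0,0,0,0,0,0,-0.1,0,0,0,0,0,0,-0.1,0,0,0,0,0,0,-0.1,0,0,0,0,0,0,-0.1,0,0,0,0,0,0,-0.1,0,0,0,0,0,0,0,0,0,0,0,0,0,0,0]
}}

```text
time: 23.9
position: [0.6064, -0.1448, 0.1233]
tool_rot: [0.664, 0.748, 0.0, 0.0]
ft_force: [-0.0, 0.1, -2.5]
grip_width: 0.0585
grip_force: 30.3
```

Request:
{"api": "send_rows", "payload": {
  "increments": [0,0,0,0,0,-0.1,0,0,0,0,0,0,0,0,0,0,0,0,0,0,0]
}}

```text
time: 24.15
position: [0.6064, -0.1447, 0.122]
tool_rot: [0.664, 0.748, -0.0, -0.0]
ft_force: [0.0, -0.4, -1.9]
grip_width: 0.0587
grip_force: 30.3
```

Request:
{"api": "send_rows", "payload": {
  "increments": [0,0,0,0,0,-0.1,0,0,0,0,0,0,-0.1,0,0,0,0,0,0,-0.1,0,0,0,0,0,0,0,0,0,0,0,0,0,0,0]
}}

```text
time: 24.57
position: [0.6064, -0.1447, 0.1192]
tool_rot: [0.664, 0.748, 0.0, 0.0]
ft_force: [-0.2, 1.2, 1.0]
grip_width: 0.0592
grip_force: 30.3
```

Request:
{"api": "send_rows", "payload": {
  "increments": [0,0,0,0,0,0,0,0,0,0,0,0,0,0.75,0,0,0,0,0,0,0.85,0,0,0,0,0,0,1,0,0,0,0,0,0,1,0,0,0,0,0,0,1,0,0,0,0,0,0,1,0,0,0,0,0,0.5,1,0,0,0,0,0,1.5,1,0,0,0,0,0,2,1,0,0,0,0,0,2,1,0,0,0,0,0,2,1,0,0,0,-2.5,0,0,1,0,0,0,-2.5,0,0,0.7,0,0,0,-2.5,0,0,0.7,0,0,0,-2.5,0,0,0.7,0,0,0,0,0,0,0.7,0,0,0,0,0,0,0.7]
}}

```text
time: 26.07
position: [0.5057, -0.1446, 0.1996]
tool_rot: [0.665, 0.747, 0.0, 0.0]
ft_force: [1.2, -0.5, 0.1]
grip_width: 0.0641
grip_force: 0.0
```

```bash
cat >> h.py <<'E'
def fcloud(c): # fisheye cloud, range along optical axis
    v,u=np.mgrid[0:420,0:560]; z=c['range_z'].astype(float)
    x=(u-c['cx'])/c['fx'];y=(v-c['cy'])/c['fy'];th=np.hypot(x,y)+1e-9;k=np.tan(th)/th
    W=(np.stack([x*k*z,y*k*z,z],-1)-c['t'])@c['R']; W[z==0]=np.nan; return W
def blocks(W,tag,sel=lambda W:True):
    m=(W[:,:,2]>.028)&(W[:,:,2]<.038)
    n,lab,s,ce=cv2.connectedComponentsWithStats(m.astype(np.uint8))
    for i in range(1,n):
        if s[i,4]<20: continue
        r=cv2.minAreaRect(W[lab==i][:,:2].astype(np.float32))
        if max(r[1])<.03: print(tag,'block?',np.round(r[0],4),np.round(r[1],4),round(r[2],1),s[i,4])
E
python3 - <<'E'
from h import *
st(); blocks(fcloud(snap('wrist','w7')),'w'); blocks(cloud(snap('top','t7')),'t'); blocks(cloud(snap('side','s7')),'s')
im=np.zeros((420,800,3),np.uint8); a=load('s7')['image'][120:330,200:400];im[:,:400]=cv2.resize(a,(400,420));im[:,400:]=load('w7')['image'][:,100:500]
cv2.imwrite('pics/c7.png',im[:,:,::-1])
E
```

```text
t 26.07 p [ 0.5057 -0.1446  0.1996] psi 6.71 zax [ 0. -0. -1.] w 0.0641 gf 0.0 F [ 1.2 -0.5  0.1]
w block? [ 0.425  -0.1265] [0.0204 0.02  ] 0.7 387
t block? [0.4312 0.0876] [0.0196 0.0196] 41.0 65
t block? [0.0594 0.0571] [0.0249 0.0061] 63.0 21
s block? [ 0.4224 -0.1286] [0.0219 0.0192] 89.6 53
s block? [0.4307 0.0859] [0.0197 0.0222] 43.1 88
s block? [0.5691 0.1741] [0.0267 0.0128] 20.7 41
s block? [0.5799 0.2554] [0.0175 0.0091] 31.8 30
s block? [0.5739 0.2976] [0.0158 0.0049] 65.6 24
```

View pics/c7.png

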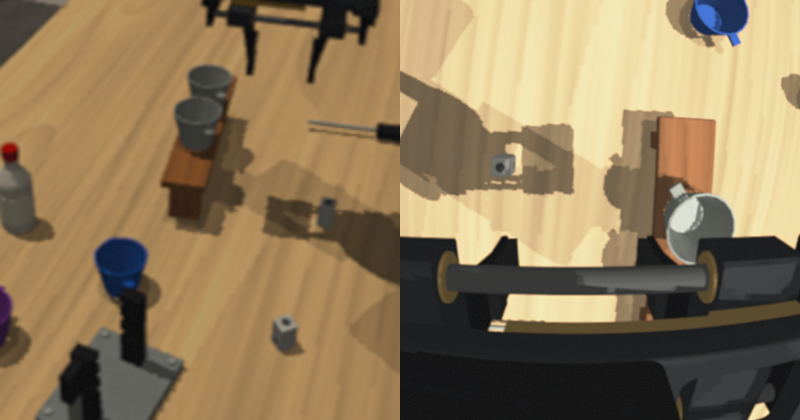

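The pictures show both cups upright on the ledge (side crop at (210,85) and (198,120)), with block B at (503,165) in the wrist crop. I'm fetching block B.

Request:
{"api": "send_rows", "payload": {
  "increments": [0,0,-0.026,-2.05,0.45,0,0.7,0,0,-0.026,-2.05,0.45,0,0.7,0,0,-0.026,-2.05,0.45,0,0.7,0,0,-0.026,-2.05,0.45,0,0.7,0,0,0,0,0,-1.5,0.6,0,0,0,0,0,-2.5,0.6,0,0,0,0,0,-3,0.6,0,0,0,0,0,-3,0.6,0,0,0,0,0,-3,0.6,0,0,0,0,0,-2,0.6,0,0,0,0,0,-1.4,0.6,0,0,0,0,0,-0.8,0.6,0,0,0,0,0,0,0.6,0,0,0,0,0,0,0.6,0,0,0,0,0,0,0.6]
}}

```text
time: 27.47
position: [0.4253, -0.1271, 0.0276]
tool_rot: [0.702, 0.712, 0.0, 0.001]
ft_force: [-0.1, -0.5, -0.2]
grip_width: 0.0527
grip_force: 0.0
```

```bash
python3 - <<'E'
from h import *
st(); c=snap('wrist','w8'); blocks(fcloud(c),'w')
E
```

```text
t 27.47 p [ 0.4253 -0.1271  0.0276] psi 0.81 zax [ 0.002 -0.001 -1.   ] w 0.0527 gf 0.0 F [-0.1 -0.5 -0.2]
w block? [ 0.3977 -0.1194] [0.0068 0.0157] 36.9 201
w block? [ 0.4535 -0.1186] [0.0155 0.0068] 55.1 201
w block? [ 0.4248 -0.1209] [0.0198 0.0097] 0.8 832
```

Request:
{"api": "send_rows", "payload": {
  "increments": [0,0,0,0,0,0,0,0,0,0,0,0,0,0,0,0,0,0,0,0,0,0,0,0,0,0,0,0,0,0,0,0,0,0,0,0,0,0,0,0,0,0,0,0,0,0,0,0,0,0,0,0,0,0,0.5,0,0,0,0,0,0,1.5,0,0,0,0,0,0,3,0,0,0,0,0,0,3,0,0,0,0,0,0,3,0,0,0,0,0,0,3,0,0,0,0,0,0,1,0,0,0,0,0,0,0,0],
  "newtons": 25
}}

```text
time: 28.77
position: [0.4259, -0.1275, 0.18]
tool_rot: [0.702, 0.712, 0.001, 0.003]
ft_force: [-0.2, 0.4, -1.0]
grip_width: 0.0197
grip_force: 25.0
```

```bash
python3 - <<'E'
from h import *
st(); 
for n,f,fc in(('top','t9',cloud),('side','s9',cloud)):
    W=fc(snap(n,f)).reshape(-1,3);W=W[~np.isnan(W[:,0])]
    from scipy.optimize import least_squares
    for g in((.6064,-.1447),(.6162,-.2321)):
        r=np.hypot(W[:,0]-g[0],W[:,1]-g[1]);m=(r<.036)&(r>.025)&(abs(W[:,2]-.120)<.0025)
        if m.sum()>25: print(f,m.sum(),least_squares(lambda p:np.hypot(W[m,0]-p[0],W[m,1]-p[1])-.030,g,loss='soft_l1',f_scale=.001).x.round(4))
E
```

```text
t 28.77 p [ 0.4259 -0.1275  0.18  ] psi 0.82 zax [ 0.006 -0.004 -1.   ] w 0.0197 gf 25.0 F [-0.2  0.4 -1. ]
t9 78 [ 0.6048 -0.1429]
t9 88 [ 0.6147 -0.2293]
s9 81 [ 0.6042 -0.1444]
s9 67 [ 0.6134 -0.2316]
```

Request:
{"api": "send_rows", "payload": {
  "increments": [0,0,0,1.2,-0.1,0,0,0,0,0,2.4,-0.2,0,0,0,0,0,2.4,-0.25,0,0,0,0,0,2.4,-0.25,0,0,0,0,0,2.4,-0.25,0,0,0,0,0,2.4,-0.25,0,0,0,0,0,2.4,-0.2,0,0,0,0,0,1.6,-0.1,0,0,0,0,0,0.8,-0.1,0,0,0,0,0,0,0,0,0,0,0,0,0,0,-1.5,0,0,0,0,0,0,-1.5,0,0,0,0,0,0,0,0,0,0,0,0,0,0,0,0,0,0,0,0,0,0]
}}

```text
time: 30.12
position: [0.6037, -0.1437, 0.1471]
tool_rot: [0.702, 0.712, -0.0, -0.0]
ft_force: [0.7, 0.7, -0.6]
grip_width: 0.0193
grip_force: 25.0
```

```bash
python3 - <<'E'
from h import *
st(); snap('side','s10'); snap('wrist','w10')
im=np.zeros((420,800,3),np.uint8); a=load('s10')['image'][80:240,230:390];im[:,:400]=cv2.resize(a,(400,420));im[:,400:]=load('w10')['image'][:,80:480]
cv2.imwrite('pics/c10.png',im[:,:,::-1])
E
```

```text
t 30.12 p [ 0.6037 -0.1437  0.1471] psi 0.79 zax [-0.001  0.    -1.   ] w 0.0193 gf 25.0 F [ 0.7  0.7 -0.6]
```

View pics/c10.png

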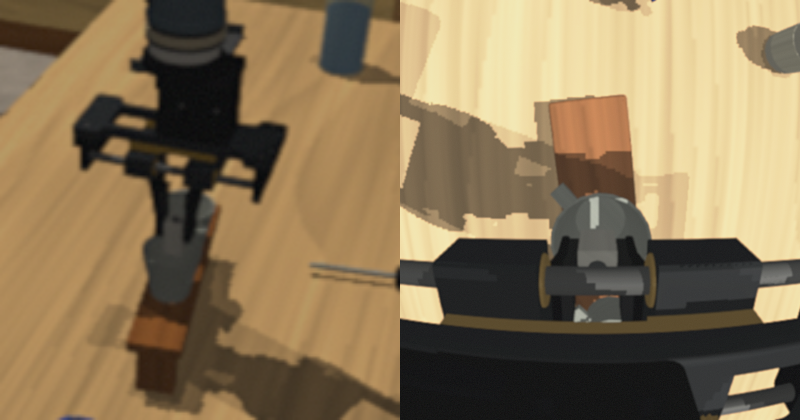

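The block is centred over cup0's mouth. I'm lowering it, releasing and rising.

Request:
{"api": "send_rows", "payload": {
  "increments": [0,0,0,0.15,0,-0.7,0,0,0,0,0,0,-0.7,0,0,0,0,0,0,-0.5,0,0,0,0,0,0,0,0,0,0,0,0,0,0,0,0,0,0,0,0,0,0.4,0,0,0,0,0,0,0.4,0,0,0,0,0,0,0.4,0,0,0,0,0,0,0.4,0,0,0,0,0,1,0.4,0,0,0,0,0,2,0.4,0,0,0,0,0,2.5,0.6,0,0,0,0,0,2,0.6,0,0,0,0,0,0,0.6]
}}

```text
time: 31.38
position: [0.6089, -0.1448, 0.2087]
tool_rot: [0.702, 0.712, 0.002, 0.005]
ft_force: [0.8, -0.2, 0.7]
grip_width: 0.0472
grip_force: 0.0
```

Request:
{"api": "send_rows", "payload": {
  "increments": [0,0,0.049,-1.25,1.66,0,0.6,0,0,0.049,-1.25,1.66,0,0.6,0,0,0.049,-1.25,1.66,0,0.6,0,0,0.049,-1.25,1.66,0,0.6,0,0,0.049,-1.25,1.66,0,0.6,0,0,0.049,-1.25,1.66,0,0.6,0,0,0.049,-1.25,1.66,0,0.6,0,0,0.049,-1.25,1.66,0,0.6,0,0,0.049,-1.25,1.66,0,0.6,0,0,0.049,-1.25,1.66,0,0.6,0,0,0.049,-1.25,1.66,0,0.6,0,0,0.049,-1.25,1.66,0,0.6,0,0,0.049,-1.25,1.66,0,0.6,0,0,0.049,-1.25,1.66,0,0.6,0,0,0,0,0,0,0.6,0,0,0,0,0,0,0.6]
}}

```text
time: 32.72
position: [0.4303, 0.0892, 0.2032]
tool_rot: [0.421, 0.907, -0.0, 0.0]
ft_force: [0.2, -0.7, 1.1]
grip_width: 0.0521
grip_force: 0.0
```

```bash
python3 - <<'E'
from h import *
st(); blocks(fcloud(snap('wrist','w11')),'w'); W=cloud(snap('top','t11')); blocks(W,'t'); blocks(cloud(snap('side','s11')),'s')
P=W.reshape(-1,3)
for g in((.6055,-.1442),(.615,-.231)):
    m=np.hypot(P[:,0]-g[0],P[:,1]-g[1])<.015; print(g,np.round(np.nanpercentile(P[m,2],[5,50,95]),4))
E
```

```text
t 32.72 p [0.4303 0.0892 0.2032] psi 40.18 zax [ 0. -0. -1.] w 0.0521 gf 0.0 F [ 0.2 -0.7  1.1]
w block? [0.5759 0.298 ] [0.0061 0.0145] 14.8 54
w block? [0.6588 0.3317] [0.0031 0.0201] 75.0 40
w block? [0.5851 0.2474] [0.0121 0.0261] 50.7 93
w block? [0.4324 0.0885] [0.0186 0.0195] 40.2 371
w block? [0.5697 0.1668] [0.0125 0.0277] 51.5 79
s block? [0.4303 0.0861] [0.0206 0.0204] 39.0 89
s block? [ 0.0597 -0.0568] [0.0052 0.0175] 48.9 34
s block? [0.5682 0.1747] [0.0269 0.0149] 26.0 44
s block? [0.5794 0.2551] [0.0178 0.0097] 38.0 33
s block? [0.5743 0.2969] [0.0174 0.004 ] 71.9 22
(0.6055, -0.1442) [0.0714 0.1057 0.1091]
(0.615, -0.231) [0.0711 0.0733 0.0757]
```

Block B stands in cup0 (top at about 106 mm). I'm descending on block A and gripping it.

Request:
{"api": "send_rows", "payload": {
  "increments": [0,0,0,0.1,-0.1,-1.5,0.6,0,0,0,0,0,-2.5,0.6,0,0,0,0,0,-3,0.6,0,0,0,0,0,-3,0.6,0,0,0,0,0,-3,0.6,0,0,0,0,0,-2,0.6,0,0,0,0,0,-1.5,0.6,0,0,0,0,0,-0.9,0.6,0,0,0,0,0,0,0.6,0,0,0,0,0,0,0.6,0,0,0,0,0,0,0,0,0,0,0,0,0,0,0,0,0,0,0,0,0,0,0,0,0,0,0,0,0,0,0,0,0,0,0,0,0,0,0,0,0,0,0,0,0,0,0,0,0]
}}

```text
time: 34.28
position: [0.4321, 0.0878, 0.0294]
tool_rot: [0.422, 0.907, 0.0, 0.0]
ft_force: [-0.3, -0.1, 4.0]
grip_width: 0.0197
grip_force: 25.0
```

Request:
{"api": "send_rows", "payload": {
  "increments": [0,0,0,0,0,0.5,0,0,0,0,0,0,1.5,0,0,0,0,0,0,3,0,0,0,0,0,0,3,0,0,0,0,0,0,3,0,0,0,0,0,0,3,0,0,0,0,0,0,3,0,0,0,0,0,0,1,0,0,0,0,0,0,0,0,0,0,0,0,0,0,0]
}}

```text
time: 35.12
position: [0.4317, 0.0878, 0.2095]
tool_rot: [0.422, 0.907, 0.0, 0.001]
ft_force: [-0.6, -0.6, -0.8]
grip_width: 0.0195
grip_force: 25.0
```

Request:
{"api": "send_rows", "payload": {
  "increments": [0,0,0,0.6,-1,0,0,0,0,0,1.3,-2.3,0,0,0,0,0,1.3,-2.3,0,0,0,0,0,1.3,-2.3,0,0,0,0,0,1.3,-2.3,0,0,0,0,0,1.3,-2.3,0,0,0,0,0,1.3,-2.3,0,0,0,0,0,1.3,-2.3,0,0,0,0,0,1.3,-2.3,0,0,0,0,0,1.3,-2.3,0,0,0,0,0,1.3,-2.3,0,0,0,0,0,1.3,-2.3,0,0,0,0,0,1.3,-2.3,0,0,0,0,0,1.3,-2,0,0,0,0,0,0.8,-1.3,0,0,0,0,0,0.2,0,-1,0,0,0,0,0,0,-2,0,0,0,0,0,0,-1.9,0,0,0,0,0,0,0,0,0,0,0,0,0,0,0]
}}

```text
time: 36.78
position: [0.6148, -0.2299, 0.1569]
tool_rot: [0.422, 0.907, 0.0, -0.004]
ft_force: [0.1, -0.5, -0.5]
grip_width: 0.0197
grip_force: 25.0
```

Request:
{"api": "send_rows", "payload": {
  "increments": [0,0,0,0,0,0,0,0,0,0,0,0,0,0]
}}

```text
time: 36.95
position: [0.6174, -0.2313, 0.1608]
tool_rot: [0.422, 0.907, -0.0, 0.001]
ft_force: [-0.1, 0.8, -0.2]
grip_width: 0.0198
grip_force: 25.0
```

```bash
python3 - <<'E'
from h import *
st(); 
from scipy.optimize import least_squares
c=snap('wrist','w12'); cv2.imwrite('pics/c12.png',cv2.resize(c['image'][150:350,180:400],(660,600),interpolation=cv2.INTER_CUBIC)[:,:,::-1])
E
```

```text
t 36.95 p [ 0.6174 -0.2313  0.1608] psi 40.13 zax [ 0.001 -0.001 -1.   ] w 0.0198 gf 25.0 F [-0.1  0.8 -0.2]
```

View pics/c12.png

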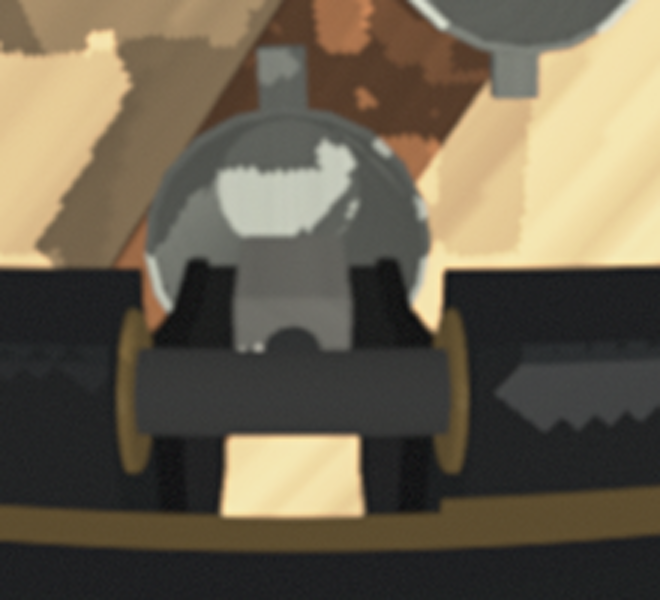

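The block at (293,290) is centred in cup2's rim, which spans x 148-430. I'm lowering it, releasing and rising.

Request:
{"api": "send_rows", "payload": {
  "increments": [0,0,0,-0.15,0,-1,0,0,0,0,0,0,-1,0,0,0,0,0,0,-1.1,0,0,0,0,0,0,0,0,0,0,0,0,0,0,0,0,0,0,0,0,0,0.4,0,0,0,0,0,0,0.4,0,0,0,0,0,0,0.4,0,0,0,0,0,0,0.4,0,0,0,0,0,1,0.4,0,0,0,0,0,2,0.4,0,0,0,0,0,2.5,0.5,0,0,0,0,0,2,0.5,0,0,0,0,0,0,0.5]
}}

```text
time: 38.17
position: [0.6183, -0.2328, 0.2102]
tool_rot: [0.422, 0.907, -0.0, 0.005]
ft_force: [0.0, -1.4, 1.0]
grip_width: 0.0423
grip_force: 0.0
```

Request:
{"api": "send_rows", "payload": {
  "increments": [0,0,-0.0463,-0.22,2.95,0,0.5,0,0,-0.0463,-0.22,2.95,0,0.5,0,0,-0.0463,-0.22,2.95,0,0.5,0,0,-0.0463,-0.22,2.95,0,0.5,0,0,-0.0463,-0.22,2.95,0,0.5,0,0,-0.0463,-0.22,2.95,0,0.5,0,0,-0.0463,-0.22,2.95,0,0.5,0,0,-0.0463,-0.22,2.95,0,0.5,0,0,-0.0463,-0.22,2.95,0,0.5,0,0,-0.0463,-0.22,2.95,0,0.5,0,0,-0.0463,-0.22,2.95,0,0.5,0,0,-0.0463,-0.22,2.95,0,0.5,0,0,-0.0463,-0.22,2.95,0,0.5,0,0,-0.0463,-0.22,2.95,0,0.5,0,0,-0.0463,-0.22,2.95,0,0.5,0,0,-0.0463,-0.22,2.95,0,0.5,0,0,-0.0463,-0.22,2.95,0,0.5,0,0,-0.0463,-0.22,2.95,0,0.5,0,0,0,0,0,0,0.5,0,0,0,0,0,0,0.5]
}}

```text
time: 39.83
position: [0.575, 0.3012, 0.2038]
tool_rot: [0.751, 0.66, -0.0, 0.0]
ft_force: [-0.4, -0.5, -0.5]
grip_width: 0.044
grip_force: 0.0
```

Request:
{"api": "send_rows", "payload": {
  "increments": [0,0,0,0,0,0,0.5]
}}

```text
time: 39.92
position: [0.5755, 0.2993, 0.2038]
tool_rot: [0.752, 0.659, -0.001, 0.0]
ft_force: [-1.0, -0.5, 1.1]
grip_width: 0.0432
grip_force: 0.0
```

```bash
python3 - <<'E'
from h import *
st(); a=np.radians(-7.6); X=np.array([np.cos(a),np.sin(a)]);Y=np.array([-np.sin(a),np.cos(a)]);O=np.array([.58,.21])
for W in (cloud(snap('side','s13')),fcloud(snap('wrist','w13'))):
    W=W.reshape(-1,3);m=(W[:,2]>.12)&(W[:,2]<.149)&(np.hypot(W[:,0]-.577,W[:,1]-.299)<.025)
    q=W[m,:2]-O; print(m.sum(),[np.round(np.percentile(q@d,[2,98]),4) for d in(X,Y)])
P=cloud(snap('top','t13')).reshape(-1,3)
for g in((.6055,-.1442),(.615,-.231)):
    m=np.hypot(P[:,0]-g[0],P[:,1]-g[1])<.015; print(g,np.round(np.nanpercentile(P[m,2],[5,50,95]),4))
E
```

```text
t 39.92 p [0.5755 0.2993 0.2038] psi -7.59 zax [-0.001 -0.001 -1.   ] w 0.0432 gf 0.0 F [-1.  -0.5  1.1]
215 [array([-0.0224, -0.0108]), array([0.0751, 0.0979])]
692 [array([-0.0187, -0.0076]), array([0.0776, 0.1006])]
(0.6055, -0.1442) [0.0728 0.1059 0.1093]
(0.615, -0.231) [0.072  0.1038 0.1096]
```

Both blocks are in their cups. I'm pinching the tab and pushing it shut.

Request:
{"api": "send_rows", "payload": {
  "increments": [0,0,0,0.1,0,-1.5,0.5,0,0,0,0,0,-2,0.5,0,0,0,0,0,-2,0.5,0,0,0,0,0,-1.5,0.5,0,0,0,0,0,-0.8,0.5,0,0,0,0,0,0,0.5,0,0,0,0,0,0,0.5,0,0,0,0,0,0,0,0,0,0,0,0,0,0,0,0,0,0,0,0,0,0,0,0,0,0,0,0,0,0,0,0,0,0,0,0,0,0,0,0,0,0,0,0,0,0,0,0,0],
  "newtons": 20
}}

```text
time: 41.23
position: [0.5781, 0.2997, 0.1265]
tool_rot: [0.753, 0.658, 0.001, 0.001]
ft_force: [2.9, -0.2, 0.1]
grip_width: 0.0122
grip_force: 20.0
```

Request:
{"api": "send_rows", "payload": {
  "increments": [0,0,0,-0.06,-0.46,0,0,0,0,0,-0.06,-0.46,0,0,0,0,0,-0.06,-0.46,0,0,0,0,0,-0.06,-0.46,0,0,0,0,0,-0.06,-0.46,0,0,0,0,0,-0.06,-0.46,0,0,0,0,0,-0.06,-0.46,0,0,0,0,0,-0.06,-0.46,0,0,0,0,0,-0.06,-0.46,0,0,0,0,0,-0.06,-0.46,0,0,0,0,0,0,0,0,0,0,0,0,0,0,0,0]
}}

```text
time: 42.23
position: [0.5722, 0.2549, 0.1265]
tool_rot: [0.753, 0.658, 0.003, -0.0]
ft_force: [5.7, 5.7, -0.2]
grip_width: 0.0122
grip_force: 20.0
```

Request:
{"api": "send_rows", "payload": {
  "increments": [0,0,0,0,-0.1,0,0,0,0,0,0,-0.1,0,0,0,0,0,0,0,0,0,0,0,0,0,0,0,0]
}}

```text
time: 42.57
position: [0.5722, 0.2548, 0.1265]
tool_rot: [0.753, 0.658, 0.004, -0.001]
ft_force: [5.3, 9.6, -2.4]
grip_width: 0.012
grip_force: 20.0
```

It's at the stop (force up, no motion). I'm releasing and backing off.

Request:
{"api": "send_rows", "payload": {
  "increments": [0,0,0,0,0.1,0,0,0,0,0,0,0,0,0.5,0,0,0,0,0,0,0.5,0,0,0,0,0,0,0.5,0,0,0,0,0,0,0.5,0,0,0,0,0,1,0.5,0,0,0,0,0,2,0.5,0,0,0,0,0,3,0.5,0,0,0,0,0,3,0.5,0,0,0,0,0,2,0.5,0,0,0,-3,-3,0,0.5,0,0,0,-3,-3,0,0.5,0,0,0,-2,-2,0,0.5,0,0,0,0,0,0,0.5,0,0,0,0,0,0,0.5,0,0,0,0,0,0,0.5]
}}

```text
time: 43.9
position: [0.4929, 0.1739, 0.237]
tool_rot: [0.753, 0.658, 0.001, 0.001]
ft_force: [0.7, -0.5, 0.2]
grip_width: 0.0435
grip_force: 0.0
```

```bash
python3 - <<'E'
from h import *
st(); a=np.radians(-7.6); X=np.array([np.cos(a),np.sin(a)]);Y=np.array([-np.sin(a),np.cos(a)]);O=np.array([.58,.21])
W=cloud(snap('side','s14')).reshape(-1,3);m=(W[:,2]>.12)&(W[:,2]<.149)&(np.hypot(W[:,0]-.571,W[:,1]-.256)<.025)
q=W[m,:2]-O; print(m.sum(),[np.round([(q@d).min(),(q@d).max()],4) for d in(X,Y)])
E
```

```text
t 43.9 p [0.4929 0.1739 0.237 ] psi -7.68 zax [ 0.002  0.001 -1.   ] w 0.0435 gf 0.0 F [ 0.7 -0.5  0.2]
190 [array([-0.0224, -0.0102]), array([0.0295, 0.0536])]
```

View pics/s14.png

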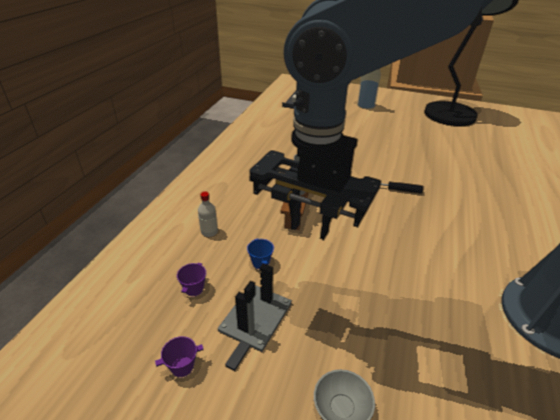

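The side view shows the rack empty with the tab back at (247,290), shut against its stop, and the bystanders unmoved. Handing in.

```bash
python3 -c "
from h import *
P=cloud(snap('top','t15')).reshape(-1,3)
for g in((.6055,-.1442),(.615,-.231)):
    m=np.hypot(P[:,0]-g[0],P[:,1]-g[1])<.015; print(np.round(np.nanpercentile(P[m,2],[5,50,95]),4))
print(robot.hand_in())"
```

```text
[0.0726 0.1057 0.1101]
[0.0718 0.1053 0.1091]
the job is handed in; nothing more can be done
None
```

The job is handed in at about 44 s: both cups present (cup0 and cup2; the middle level was empty) stand upright on the ledge with one block in each, the lock bar is shut against its stop, and the oil bottle, bowl and screwdriver were left alone.

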